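# Latch a tray of cut tiles into the drying rack

## Robot

A 6-joint arm with a two-finger parallel gripper is mounted at the origin on the work surface. World frame = base frame: x ahead of the robot, y to its left, z up, the work surface at z = 0. Lengths are in m, angles in rad, forces in N, time in s.
With the tool pointing down it reaches from about 0.425 to 0.95 m from the base axis. Payload 14.7 kg.
Tool frame: the origin (TCP) lies between the finger pads; the fingertips stand 25 mm ahead of it and the grasp point (between the pads) lies 6 mm ahead of it; z points along the fingers, y is the line along which they close (so a half turn about z gives the same grasp; the last joint's range is limited). The gripper opens to 85 mm and grips with 20 to 120 N. Pads are 22 mm wide; open, the fingers measure 114 mm over their backs; the gripper's body (76 mm by 85 mm) begins 54 mm behind the grasp point. The pads swing forward as they close: fully open they stand 13 mm farther back than shut.
Start: joints at [-1.282, 0.48, 1.596, -0, 1.065, -0.047], TCP at [0.214, -0.614, 0.256] pointing down, gripper open.
Joint ranges: [-2.75, 2.75], [-0.82, 2.05], [0.23, 2.67], [-1.56, 4.7], [0.09, 2.69], [-2.92, 2.92]. Speed limits (rad/s): [1.89, 1.89, 2.39, 3.01, 3.01, 3.01].

## Interface

Orientations are given as a 3x3 rotation matrix whose columns are the frame's x, y, z axes.
In Python, from rig import manip gives the robot as it stands. The module is installed in compiled form; this text tells all that it offers. Calls block until the motion is done:
- manip.move_to(position, orientation): joint-space move of the TCP to a pose.
- manip.move_l(position, ori=None, v=0.15): straight line of the TCP; ori=None keeps the orientation; v is the mean speed in m/s.
- manip.move_j(angles): joint-space move.
- manip.grip(opening, f_grip=None): finger opening in m; f_grip is the grip in N (None keeps the last); returns when the fingers have stopped.
- manip.dwell(seconds).
- manip.ik(position, orientation): joint angles nearest the present ones, or None.
- manip.snapshot(name): name is "scene" or "top" or "wrist"; returns the picture (480x640x3 uint8, red, green, blue); there is no depth.
- manip.camera_model(name): a dict with "K" (3x3 intrinsics, pixels), "xyz" and "orientation" of the camera in the world. Camera axes: x right, y down, z forward; pixel columns grow to the right and rows downward; lengths in m; the calibration is good to about 2 mm. A picture is of the moment at which its call begins: read the wrist's pose just before it. camera_model takes no time and is no camera call; for the wrist camera it gives the pose at the moment of the call.
A pose or a line that the arm cannot do raises manip.IKError and nothing moves.
- manip.finish_job(): hands the job in; it is judged then, once.
Readings, each from a call of its own:
- manip.get_t(): time.
- manip.get_q(): joint angles.
- manip.get_qd(): joint speeds.
- manip.get_joint_efforts(): joint torques, N m.
- manip.get_tool_pos(): TCP position.
- manip.get_ee_rot(): TCP orientation.
- manip.get_wrist_force(): force on the tool from outside, world axes, zero at the start.
- manip.get_moment(): the same for the moment, N m.
- manip.get_gripper_width(): finger opening in m.
- manip.get_gripper_force(): force on a finger pad.
Only numpy, scipy, OpenCV 4.12 (cv2) and the standard library are available. Lean on these libraries where they do the work, as an engineer would, in place of code of your own. Each camera call takes 0.05 s, during which the arm holds its last target. There are 200 camera calls.

## Task

Pick up the tray of cut tiles, carry it level to the wooden drying rack and slide it lengthways into the open lower bay. Push it all the way in, against the spring at the back, until both steel side catches have snapped in behind its outer end and hold it there, then let go. All four tiles must stay in the tray, and the other things on the table must not be disturbed.

Things in the scene. Friction and masses are not known exactly. Their poses are not given: they have to be found in the camera images.
- rack: Fixed wooden drying rack on two bricks: two bays one above the other, 200 wide (y), 255 deep (x), 227 high. Origin: on the table, near the middle of its footprint; x points into the rack from its open front, z up. The LOWER bay is the slot: floor board top at z = 60, from x = -155 to +100; its part before x = -90 is a sill, open above. Upper bay full of tile stacks.
- mouth (a point): Middle of the lower bay's mouth (rack x = -90, y = 0, z = 60): on the floor board, right under the front edge of the board above, whose underside is at rack z = 130 (12 thick). The rack's front above that is flush at x = -90 up to z = 227. The bay's side walls begin at x = -80, inner faces at y = +-69. Axes as the rack.
- catch_l (a joint): Spring catch on the +y side of the sill: upright steel leaf 63 long, 26 high, 4 thick, hinged at rack x = -145, y = +77, slanting inwards to its free end at x = -85, y = +59. Value in rad: 0 = sprung fully in; a tray sliding in pushes it outwards (about 0.1). When the tray's outer end has passed x = -85 the leaf snaps back to 0 behind that end and locks it in.
- catch_r (a joint): The same catch mirrored on the -y side (y = -77 to -59).
- buffer (a joint): Spring plunger with a rubber pad (60 wide, 24 high, centred 18 above the floor board) at the back of the lower bay. Value in m, grows as it is pushed in. Pad face at rack x = +58 when free (0), 2 N at first touch; about 0.007 to 0.014 in (5 to 8 N) with the tray latched; hard stop at 0.016.
- tray: Wooden tray 150 long (x), 130 wide (y), the same end for end. Floor 6 thick, outer walls 8 thick, 30 high; a solid partition 12 thick, 60 high runs along x through the middle (y = 0) from end to end: the carrying grip. Origin: centre of its underside. Empty about 0.3 kg. Latched, its origin is at rack x = -10 to -4, y = 0, z = 60, long axis along the rack's x.
- hammer: Hammer lying on the table (bystander). Origin: underside of its middle.
- jar: Glass jar, 56 diameter, 75 high (bystander). Origin: centre of underside.
- bottle: Plastic bottle, 64 diameter, 190 high (bystander). Origin: centre of underside.
- bowl: Clay bowl, 110 diameter, 50 high (bystander). Origin: centre of underside.
- tilestack: Stack of five 100 x 100 tiles, 56 high (bystander). Origin: centre of underside.
- brick: Brick 200 x 90 x 55 (bystander). Origin: centre of underside.
- mug: White mug, 76 diameter, 85 high (bystander). Origin: centre of underside.
- tile0: Loose glazed tile 44 x 40, 11 thick, lying in the tray. Origin: centre of its underside.
- tile1: Loose glazed tile 50 x 30, 11 thick, lying in the tray. Origin: centre of its underside.
- tile2: Loose glazed tile 36 x 36, 11 thick, lying in the tray. Origin: centre of its underside.
- tile3: Loose glazed tile 44 x 40, 11 thick, lying in the tray. Origin: centre of its underside.
Not all that is in view belongs to the job. Leave any pink or red look-alike of the tile1 alone. Leave any red or turquoise look-alike of the tile3 alone.

How it is judged:
By the outcome, as a careful person would: the job done as asked, in the order asked, and still so for the second after the job is handed in, with the robot touching nothing.
It also fails if it takes over 58 s, if anything falls off the work surface, if the arm or the gripper's body presses on something with over 40 N, if the wrist force passes 120 N, or if a joint passes its speed limit or range.

## Working session

There is one attempt and no reset: what is moved stays moved. The work goes in short steps, each a Python script; the robot and the scene stay as the last script left them, time stands still between calls to the robot, and variables do not carry over. Pictures are saved under pics/ and viewed, at most 10 in all, crops included, and the job is handed in when it is done.

```bash
mkdir -p pics
python3 - <<'E'
from rig import manip
import cv2
for n in("scene","top"):
    im=manip.snapshot(n); cv2.imwrite(f"pics/{n}0.png",im[:,:,::-1])
    c=manip.camera_model(n); print(n,c["K"].tolist(),c["xyz"],c["orientation"])
print(manip.get_t())
E
```

```text
scene [[458.3505997619377, 0.0, 316.29527766416015], [0.0, 458.3505997619377, 243.10915164071767], [0.0, 0.0, 1.0]] [1.08535625 0.40780833 1.01299632] [[-0.57884446  0.65806437 -0.48154998]
 [ 0.81535434  0.47554165 -0.33023847]
 [ 0.0116789  -0.58379057 -0.81182028]]
top [[507.5608400664121, 0.0, 315.59943151364854], [0.0, 507.5608400664121, 236.66152022633037], [0.0, 0.0, 1.0]] [0.26078751 0.00607918 1.42648079] [[ 1.06929995e-01 -9.70214306e-01  2.17371057e-01]
 [-9.94266293e-01 -1.04501127e-01  2.26727596e-02]
 [ 7.18084609e-04 -2.18549113e-01 -9.75825686e-01]]
0.1
```

View pics/scene0.png

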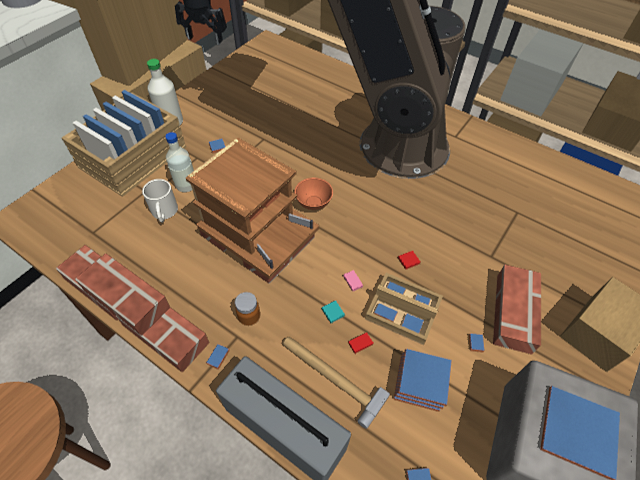

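View pics/top0.png

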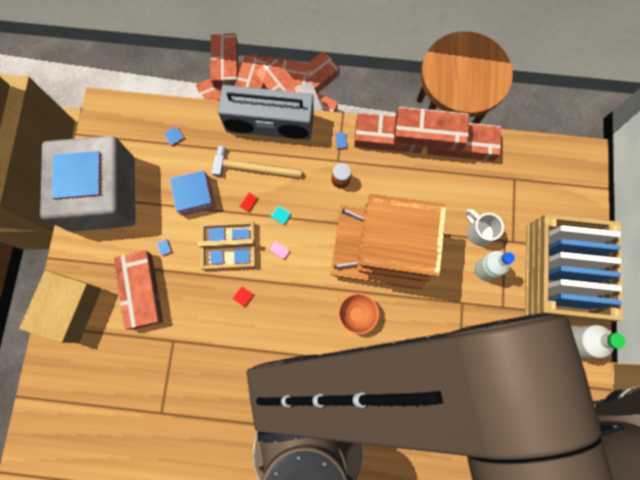

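The top view shows the tray near pixel (228,246), with its partition running along image x. The rack is near (400,240) with its open front and sill facing image left, towards the tray. Next I'll compute rough positions and take wrist views over both.

```bash
cat > h.py <<'E'
import numpy as np, cv2
from rig import manip
def ray(c,px,z):
    d=c["orientation"]@np.linalg.inv(c["K"])@np.array([px[0],px[1],1.]); o=np.array(c["xyz"])
    return o+d*(z-o[2])/d[2]
def proj(c,p):
    q=c["K"]@(np.array(c["orientation"]).T@(np.array(p)-c["xyz"])); return q[:2]/q[2]
def R(yaw,tilt):
    # yaw: world angle of rack x (insertion dir). tool y = closing axis = perpendicular; tool z leans tilt from down towards +d
    d=np.array([np.cos(yaw),np.sin(yaw),0]); z=np.cos(tilt)*np.array([0,0,-1.])+np.sin(tilt)*d
    y=np.cross([0,0,1.],d); return d,y,z
def ori(yaw,tilt,flip=False):
    d,y,z=R(yaw,tilt)
    if flip: y=-y
    return np.column_stack([np.cross(y,z),y,z])
def save(n,im): cv2.imwrite(f"pics/{n}.png",im[:,:,::-1])
E
python3 - <<'E'
from h import *
c=manip.camera_model("top")
print("tray top ends",[ray(c,p,.06).round(3) for p in((198,243),(257,241))])
print("rack top corners",[ray(c,p,.227).round(3) for p in((370,196),(446,203),(440,275),(360,268))])
print("sill",[ray(c,p,.06).round(3) for p in((339,208),(332,273))])
w=manip.camera_model("wrist"); Rt=manip.get_ee_rot(); p=manip.get_tool_pos()
print("cam in tool",(Rt.T@(w["xyz"]-p)).round(3),(Rt.T@w["orientation"]).round(2),w["K"][0,0])
print(Rt.round(2))
for yaw in(-1.5,-1.6):
  for t in(0,.3,.6,.8,1.0,1.2):
    for y in(.25,.05,-.05):
      print(yaw,t,y,[None if (q:=manip.ik([.55,y,.13],ori(yaw,t,f))) is None else q.round(2) for f in(0,1)])
E
```

```text
tray top ends [array([0.513, 0.358, 0.06 ]), array([0.536, 0.197, 0.06 ])]
rack top corners [array([ 0.645, -0.088,  0.227]), array([ 0.647, -0.276,  0.227]), array([ 0.467, -0.271,  0.227]), array([ 0.463, -0.08 ,  0.227])]
sill [array([ 0.654, -0.018,  0.06 ]), array([ 0.469, -0.017,  0.06 ])]
cam in tool [ 0.077 -0.001 -0.117] [[ 0.   -0.95 -0.3 ]
 [ 1.    0.    0.  ]
 [-0.   -0.3   0.95]] 378.1201644472074
[[ 0.94  0.33 -0.  ]
 [ 0.33 -0.94  0.  ]
 [ 0.   -0.   -1.  ]]
-1.5 0 0.25 [array([ 0.38,  0.57,  1.81, -0.  ,  0.76,  0.31]), array([ 0.38,  0.57,  1.81, -0.  ,  0.76, -2.84])]
-1.5 0 0.05 [array([ 0.04,  0.51,  1.94, -0.  ,  0.7 , -0.04]), None]
-1.5 0 -0.05 [array([-0.15,  0.51,  1.94, -0.  ,  0.7 , -0.22]), None]
-1.5 0.3 0.25 [array([ 0.53,  0.63,  1.72, -0.33,  0.95,  0.67]), array([ 0.53,  0.63,  1.72, -0.33,  0.95, -2.47])]
-1.5 0.3 0.05 [array([ 0.22,  0.54,  1.92, -0.43,  0.77,  0.48]), array([ 0.22,  0.54,  1.92, -0.43,  0.77, -2.67])]
-1.5 0.3 -0.05 [array([ 0.04,  0.53,  1.96, -0.48,  0.7 ,  0.34]), array([ 0.04,  0.53,  1.96, -0.48,  0.7 , -2.8 ])]
-1.5 0.6 0.25 
[... 2709 characters left out ...]
6 1.0 0.25 [array([ 0.73,  0.96,  1.41, -0.66,  1.59,  1.04]), array([ 0.73,  0.96,  1.41, -0.66,  1.59, -2.1 ])]
-1.6 1.0 0.05 [array([ 0.5 ,  0.85,  1.74, -0.84,  1.33,  1.09]), array([ 0.5 ,  0.85,  1.74, -0.84,  1.33, -2.06])]
-1.6 1.0 -0.05 [array([ 0.36,  0.81,  1.85, -0.97,  1.23,  1.11]), array([ 0.36,  0.81,  1.85, -0.97,  1.23, -2.04])]
-1.6 1.2 0.25 [array([ 0.76,  1.07,  1.33, -0.73,  1.75,  1.06]), array([ 0.76,  1.07,  1.33, -0.73,  1.75, -2.08])]
-1.6 1.2 0.05 [array([ 0.54,  0.96,  1.69, -0.9 ,  1.49,  1.16]), array([ 0.54,  0.96,  1.69, -0.9 ,  1.49, -1.99])]
-1.6 1.2 -0.05 [array([ 0.41,  0.92,  1.81, -1.03,  1.39,  1.2 ]), array([ 0.41,  0.92,  1.81, -1.03,  1.39, -1.94])]
```

```bash
cat >> h.py <<'E'
import pickle
def shot(n):
    c=manip.camera_model("wrist"); im=manip.snapshot("wrist"); save(n,im); pickle.dump((c,im),open(n+".pkl","wb"))
E
python3 - <<'E'
from h import *
manip.move_to([.56,.02,.33],ori(-np.pi/2,0)); manip.dwell(.3); shot("rack1")
manip.move_to([.53,.31,.30],ori(-np.pi/2,0)); manip.dwell(.3); shot("tray1")
print(manip.get_t())
E
```

```text
4.4917
```

View pics/rack1.png

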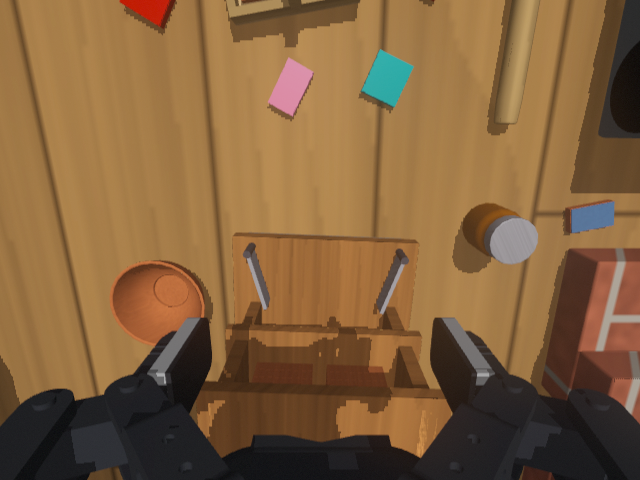

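View pics/tray1.png

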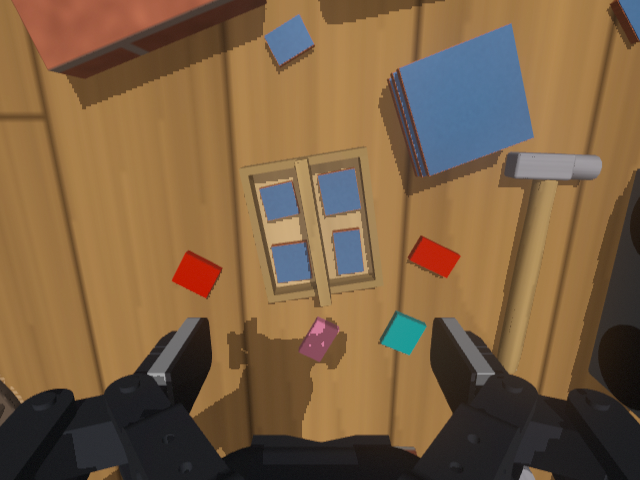

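Rack view: the sill front edge runs from (234,234) to (418,242), the leaves from (249,247) to (266,307) and (403,254) to (380,312), and the upper board's front edge from (227,325) to (422,332). Tray view: wall corners at about (242,168), (366,148), (376,286) and (271,301), with the partition from (302,159) to (322,305). I'll refine these by line fits.

```bash
cat >> h.py <<'E'
def line(im,a,b,w=6):
    g=cv2.GaussianBlur(cv2.cvtColor(im,cv2.COLOR_RGB2GRAY),(3,3),0).astype(np.float32)
    a=np.array(a,float);b=np.array(b,float);t=(b-a)/np.linalg.norm(b-a);n=np.array([-t[1],t[0]])
    s=np.arange(-w,w+.01,.25); P=[]
    for f in np.linspace(.1,.9,60):
        p=a+f*(b-a)+s[:,None]*n
        v=cv2.remap(g,p[:,0].astype(np.float32)[None],p[:,1].astype(np.float32)[None],cv2.INTER_LINEAR)[0]
        d=np.abs(np.gradient(cv2.GaussianBlur(v[None],(5,1),0)[0])); P.append(p[d.argmax()])
    P=np.array(P,np.float32); vx,vy,x,y=cv2.fitLine(P,cv2.DIST_HUBER,0,.01,.01).ravel()
    r=np.abs((P-[x,y])@[-vy,vx]); return np.array([x,y]),np.array([vx,vy]),np.median(r)
def isect(l,m):
    k=np.linalg.solve(np.column_stack([l[1],-m[1]]),m[0]-l[0]); return l[0]+k[0]*l[1]
E
python3 - <<'E'
from h import *
c,im=pickle.load(open("tray1.pkl","rb"))
C=[(242,168),(366,148),(376,286),(271,301)]
L=[line(im,C[i],C[(i+1)%4]) for i in range(4)]
Q=[isect(L[i-1],L[i]) for i in range(4)]; W=np.array([ray(c,q,.03) for q in Q])
print("res",[round(float(l[2]),2) for l in L],np.round(Q,1).tolist()); print(W.round(4))
print("sides",[np.linalg.norm(W[i]-W[i-1]).round(4) for i in range(4)],"ctr",W.mean(0).round(4))
v=(W[3]-W[0]+W[2]-W[1]); print("yaw",np.arctan2(v[1],v[0]))
pl=line(im,(295,159),(315,305),4);pr=line(im,(309,159),(330,305),4)
for l in(pl,pr):
    A=ray(c,l[0],.06);B=ray(c,l[0]+60*l[1],.06);u=(B-A)/np.linalg.norm(B-A);n=np.array([-u[1],u[0],0]);print("part",l[2].round(2),np.arctan2(u[1],u[0]),n@(A-W.mean(0)))
c,im=pickle.load(open("rack1.pkl","rb"))
top=line(im,(234,234),(418,242)); bd=line(im,(227,325),(422,332),4)
sl=line(im,(234,236),(230,322),4); sr=line(im,(418,243),(413,325),4)
for n,l,z in(("sillfront",top,.06),("board",bd,.142)):
    A=ray(c,l[0],z);B=ray(c,l[0]+60*l[1],z);u=B-A;print(n,l[2].round(2),"yaw",np.arctan2(u[1],u[0]),A.round(4))
k=[isect(top,sl),isect(top,sr)];print(np.round(k,1).tolist(),[ray(c,p,.06).round(4) for p in k],sl[2],sr[2])
save("crop",cv2.resize(im[220:360,210:440],None,fx=3.4,fy=3.4,interpolation=cv2.INTER_CUBIC))
E
```

```text
res [0.63, 0.19, 0.78, 0.22] [[246.1999969482422, 168.39999389648438], [358.70001220703125, 145.89999389648438], [375.5, 281.5], [273.79998779296875, 295.5]]
[[0.4565 0.3511 0.03  ]
 [0.5691 0.3728 0.03  ]
 [0.5918 0.2286 0.03  ]
 [0.4792 0.2119 0.03  ]]
sides [np.float64(0.141), np.float64(0.1146), np.float64(0.1459), np.float64(0.1139)] ctr [0.5241 0.2911 0.03  ]
yaw -1.411900804359006
part 0.19 -1.4144033696235767 -0.005962966871223054
part 0.35 -1.417151723209665 0.007757062458990462
sillfront 0.18 yaw -0.04366574929724056 [ 0.5757 -0.0084  0.06  ]
board 1.26 yaw -0.04743992638751242 [ 0.5641 -0.0709  0.142 ]
[[235.60000610351562, 231.39999389648438], [419.79998779296875, 239.1999969482422]] [array([ 0.4711, -0.0038,  0.06  ]), array([ 0.6664, -0.0124,  0.06  ])] 1.3684939 0.24427938
```

View pics/crop.png

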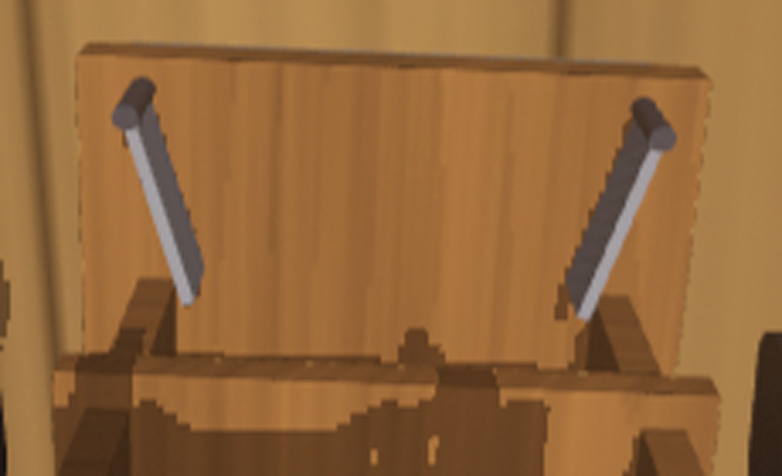

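Run:
```python
from h import *
c,im=pickle.load(open("rack1.pkl","rb"))
f=lambda p:(210+p[0]/3.4-.35,220+p[1]/3.4-.35)
for n,a,b,z in(("sill",(83,55),(706,78),.06),("leaftip",(190,300),(585,316),.086),("leaf hinge",(133,127),(657,147),.086),("board top",(57,373),(717,396),.142),("board bot",(57,357),(717,380),.130)):
    A,B=ray(c,f(a),z),ray(c,f(b),z); m=(A+B)/2;u=B-A; print(n,"mid",m[:2].round(4),"w",np.linalg.norm(u).round(4),"yaw",np.arctan2(u[1],u[0]).round(4))
c,im=pickle.load(open("tray1.pkl","rb"))
for z,p,q in((.06,(302,159),(322.5,305)),(.03,(242,168),(271,301)),(.03,(366,148),(376,286))):
    A,B=ray(c,p,z),ray(c,q,z);print("tray",((A+B)/2)[:2].round(4),np.linalg.norm(A-B).round(4),np.arctan2(*(B-A)[1::-1]))
save("tcrop",cv2.resize(im[135:315,230:390],None,fx=3.3,fy=3.3,interpolation=cv2.INTER_CUBIC))
```

```text
sill mid [ 0.5666 -0.0124] w 0.195 yaw -0.0383
leaftip mid [ 0.5642 -0.0827] w 0.1225 yaw -0.0448
leaf hinge mid [ 0.5663 -0.0268] w 0.1557 yaw -0.0403
board top mid [ 0.5637 -0.0775] w 0.1763 yaw -0.0394
board bot mid [ 0.5638 -0.0793] w 0.1825 yaw -0.0392
tray [0.5237 0.2884] 0.1488 -1.4426033563057221
tray [0.4641 0.2783] 0.1481 -1.4124021688234671
tray [0.5845 0.297 ] 0.1484 -1.4610089852111463
```

View pics/tcrop.png

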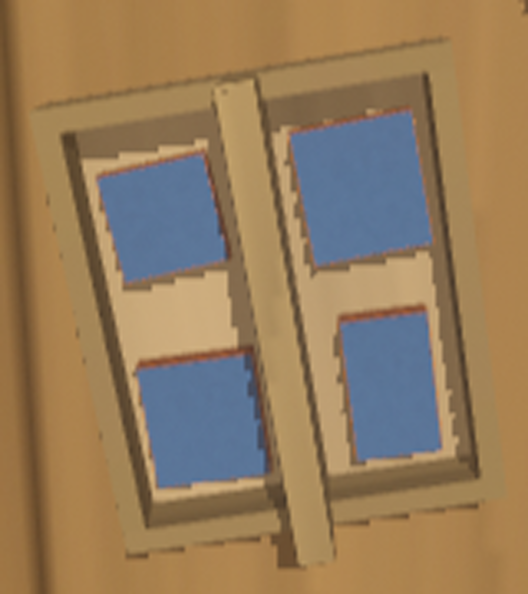

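The tray length measures 148–149 mm (true 150). Leaf tip spacing is 122 mm, hinge spacing 155 mm, and sill to board front 65 mm, all matching the given sizes. The tcrop corners are (37,110), (449,40), (498,497) and (130,552). Now I'll grasp and lift.

```bash
cat >> h.py <<'E'
RY=-1.610; RO=np.array([.5666,-.0124,0])+.155*np.array([np.cos(RY),np.sin(RY),0])
def rk(x,y,z):
    d=np.array([np.cos(RY),np.sin(RY),0]); return RO+x*d+y*np.array([-d[1],d[0],0])+np.array([0,0,z])
def F(): return np.round(manip.get_wrist_force(),1)
T=.6
E
python3 - <<'E'
from h import *
c,im=pickle.load(open("tray1.pkl","rb"))
f=lambda p:(230+p[0]/3.3-.35,135+p[1]/3.3-.35)
W=np.array([ray(c,f(p),.03) for p in((37,110),(449,40),(498,497),(130,552))])
P=np.array([ray(c,f(p),.06) for p in((234,83),(317,563))])
print("sides",[np.linalg.norm(W[i]-W[i-1]).round(4) for i in range(4)],W.mean(0),"part",P.mean(0),np.linalg.norm(P[1]-P[0]))
v=W[3]-W[0]+W[2]-W[1];u=P[1]-P[0];print(np.arctan2(v[1],v[0]),np.arctan2(u[1],u[0]))
yaw=-1.414; g=(W.mean(0)+P.mean(0))/2; g[2]=.047
o=ori(yaw,T); z=o[:,2]; t=g-.006*z; print("grasp",g)
manip.grip(.045,60)
manip.move_to(t-.09*z,o); manip.move_l(t,v=.12); print(F())
manip.grip(0,60); print("w",manip.get_gripper_width(),manip.get_gripper_force(),F())
manip.move_l(t+[0,0,.02],v=.06); manip.dwell(.2); print(F(),manip.get_moment().round(2))
np.save("g.npy",t); manip.move_l(t+[0,0,.09]); manip.dwell(.2)
save("lift",manip.snapshot("scene")); print(manip.get_gripper_width(),manip.get_t())
E
```

```text
sides [np.float64(0.149), np.float64(0.1265), np.float64(0.1494), np.float64(0.1257)] [0.52458829 0.287901   0.03      ] part [0.52472754 0.28789978 0.06      ] 0.14906899090980805
-1.4233122622330168 -1.4111599511878943
grasp [0.52465791 0.28790039 0.047     ]
[-0.2  1.   0.1]
w 0.01144612324387135 59.77384686470032 [-2.3  3.2  6.2]
[-1.   1.  -4.6] [0.71 0.15 0.01]
0.011015653763647864 8.55
```

View pics/lift.png

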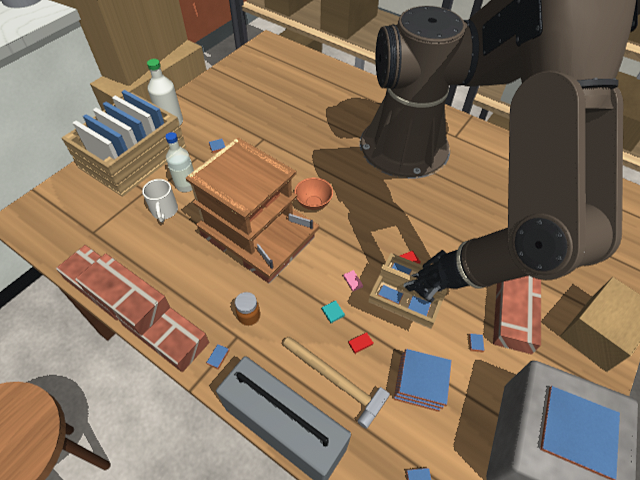

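The tray is lifted level with its tiles inside, at about (405,290). Next I carry it to the sill and check from the wrist before sliding.

Run:
```python
from h import *
o=ori(RY,T); z=o[:,2]
pose=lambda x,h:rk(x,0,.06+.047+h)-.006*z
manip.move_l(pose(-.26,.04),o,v=.12)
manip.move_l(pose(-.26,.002),v=.06); f0=manip.get_wrist_force()
d=np.array([np.cos(RY),np.sin(RY),0]);n=np.array([-d[1],d[0],0])
manip.move_l(pose(-.17,.002),v=.06); 
for x in np.arange(-.16,-.109,-.0) if 0 else (-.15,-.14,-.13,-.12,-.11):
    manip.move_l(pose(x,.002),v=.04); f=manip.get_wrist_force()-f0; print(x,"along",(f@d).round(1),"lat",(f@n).round(1),"z",f[2].round(1))
    if abs(f@d)>20 or abs(f@n)>15 or abs(f[2])>15: print("STOP");break
shot("ins"); save("ins_s",manip.snapshot("scene")[130:330,150:450]); print(manip.get_t())
a=cv2.imread("pics/ins.png");b=cv2.resize(cv2.imread("pics/ins_s.png"),None,fx=1.8,fy=1.8); a=cv2.resize(a,None,fx=.36,fy=.36)
k=np.zeros((360,540+230,3),np.uint8);k[:,:540]=b;k[:173,540:]=a;cv2.imwrite("pics/ins_c.png",k)
```

```text
-0.15 along 1.4 lat -0.5 z 0.2
-0.14 along 2.5 lat -0.7 z 0.6
-0.13 along 1.6 lat 0.3 z -0.5
-0.12 along 1.5 lat 0.5 z 0.9
-0.11 along 2.4 lat -0.5 z 0.7
15.1583
```

View pics/ins_c.png

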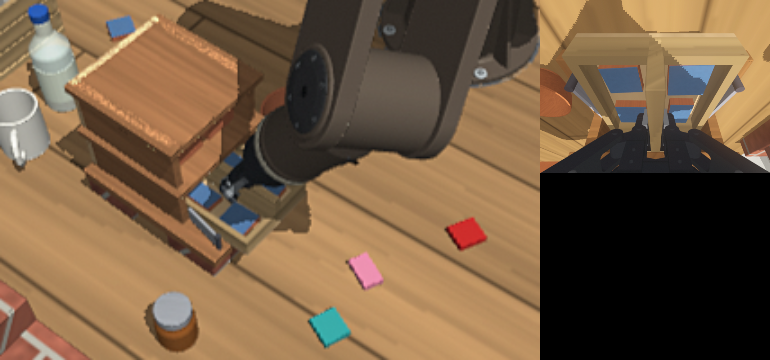

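The tray sits between the leaves with its nose in the bay, and side forces are below 1 N. Now I release, back off, and push with closed fingers.

Run:
```python
from h import *
o=ori(RY,T); z=o[:,2]
f0=manip.get_wrist_force(); p=manip.get_tool_pos()
for i in range(5):
    p=p-[0,0,.0008]; manip.move_l(p,v=.02); f=manip.get_wrist_force()-f0
    if f[2]>3: break
print("down",i,f.round(1))
manip.grip(.035); manip.move_l(p-.10*z,v=.12)
t=.9;o=ori(RY,t)
P=lambda x:rk(x-.0264,0,.097)   # x = rack x of the foremost fingertip corner
manip.grip(0,40)
manip.move_l(P(-.225)+[0,0,.06],o,v=.15); manip.move_l(P(-.225),v=.12); manip.dwell(.2)
f0=manip.get_wrist_force(); d=np.array([np.cos(RY),np.sin(RY),0]);n=np.array([-d[1],d[0],0])
for x in np.arange(-.215,-.1049,.010):
    manip.move_l(P(x),v=.05); f=manip.get_wrist_force()-f0
    print(x.round(3),(f@d).round(1),(f@n).round(1),f[2].round(1))
    if f@d<-15: print("STOP");break
shot("push"); save("push_s",manip.snapshot("scene")); print(manip.get_t(),manip.get_gripper_width())
a=cv2.imread("pics/push.png");b=cv2.resize(cv2.imread("pics/push_s.png")[130:330,150:450],None,fx=1.4,fy=1.4); a=cv2.resize(a,None,fx=.58,fy=.58)
k=np.zeros((280,420+371,3),np.uint8);k[:,:420]=b;k[:278,420:]=a;cv2.imwrite("pics/push_c.png",k)
```

```text
down 1 [-0.8  2.3  3.9]
-0.215 -0.8 0.9 0.6
-0.205 -1.5 1.3 0.0
-0.195 -0.6 1.1 0.1
-0.185 -0.7 1.4 0.7
-0.175 -0.7 0.9 0.8
-0.165 0.1 1.9 0.3
-0.155 0.9 1.0 0.1
-0.145 -0.4 1.4 0.1
-0.135 -0.7 0.7 -0.2
-0.125 -0.4 1.0 0.1
-0.115 -0.8 1.5 -0.2
-0.105 -0.8 1.9 -0.2
23.3333 2.8395697691618588e-05
```

View pics/push_c.png

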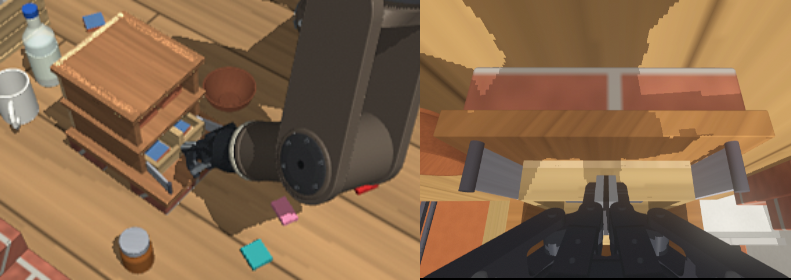

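The tray is nearly in, with the leaves pressed against its sides and the closed fingertips at its end. Now the final push in small steps, watching the force.

Run:
```python
from h import *
P=lambda x:rk(x-.0264,0,.097)
d=np.array([np.cos(RY),np.sin(RY),0]);n=np.array([-d[1],d[0],0])
for x in np.arange(-.101,-.0739,.002):
    manip.move_l(P(x),v=.03); manip.dwell(.1); f=manip.get_wrist_force()
    print(x.round(3),(f@d).round(1),(f@n).round(1),f[2].round(1),((manip.get_tool_pos()-RO)@d).round(4))
    if f@d<-14: print("STOP");break
shot("push2"); print(manip.get_t())
cv2.imwrite("pics/p2.png",cv2.resize(cv2.imread("pics/push2.png")[80:400],None,fx=1.2,fy=1.2))
```

```text
-0.101 -1.1 0.8 -0.5 -0.1273
-0.099 -1.9 1.2 -0.4 -0.1254
-0.097 -1.5 -0.5 -0.7 -0.1233
-0.095 -1.5 0.6 -1.5 -0.1213
-0.093 -0.8 0.9 -1.0 -0.1193
-0.091 -1.1 0.7 -0.8 -0.1173
-0.089 -1.8 -0.3 -0.2 -0.1153
-0.087 -4.2 0.5 0.4 -0.1135
-0.085 -4.8 1.1 -0.3 -0.1115
-0.083 -6.5 1.5 0.3 -0.1096
-0.081 -6.1 0.6 -0.1 -0.1076
-0.079 -6.2 0.3 0.2 -0.1056
-0.077 -6.1 0.8 0.7 -0.1036
-0.075 -7.1 1.5 -0.2 -0.1018
28.3167
```

View pics/p2.png

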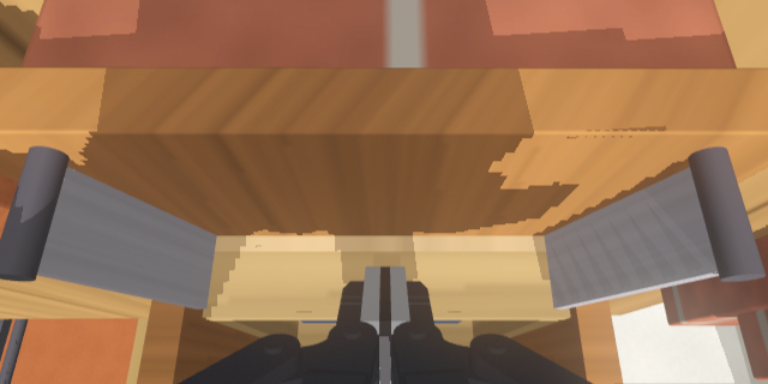

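The leaf tips, at (210,270) and (550,270), now overlap the tray's end face, so they look snapped in. I'll push 2 mm more, ease back, and check that the tray stays.

Run:
```python
from h import *
P=lambda x:rk(x-.0264,0,.097)
d=np.array([np.cos(RY),np.sin(RY),0])
for x in(-.074,-.073):
    manip.move_l(P(x),v=.03); manip.dwell(.1); f=manip.get_wrist_force(); print(x,(f@d).round(1))
    if f@d<-12: break
for x in(-.075,-.077,-.079,-.081,-.083,-.085,-.088,-.095):
    manip.move_l(P(x),v=.03); manip.dwell(.1); print(x,(manip.get_wrist_force()@d).round(1))
shot("b1"); manip.move_l(P(-.16),v=.08); shot("b2"); print(manip.get_t())
a=[cv2.resize(cv2.imread(f"pics/{n}.png"),None,fx=.62,fy=.62) for n in("b1","b2")]
cv2.imwrite("pics/b.png",np.hstack(a))
```

```text
-0.074 -8.3
-0.073 -9.8
-0.075 -9.0
-0.077 -6.9
-0.079 -7.8
-0.081 -5.4
-0.083 -0.3
-0.085 -0.6
-0.088 0.7
-0.095 0.4
33.0167
```

View pics/b.png

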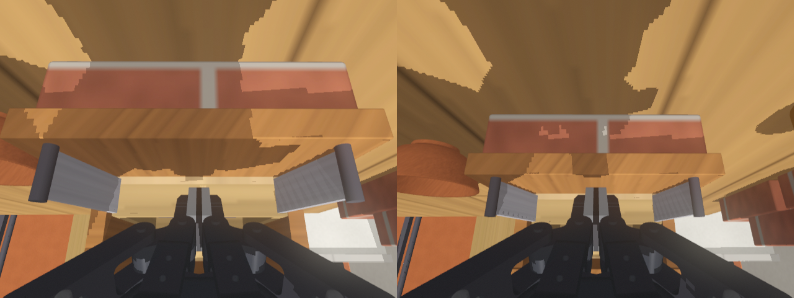

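Run:
```python
from h import *
d=np.array([np.cos(RY),np.sin(RY)]);n=np.array([-d[1],d[0]])
for nm,pts in(("push2",((171,337),(462.5,337))),("b1",((189,342),(447,342)))):
    c,_=pickle.load(open(nm+".pkl","rb"))
    for p in pts:
        q=(ray(c,p,.086)-RO)[:2]; print(nm,"rack x,y",(q@d).round(4),(q@n).round(4))
# leaf steel silhouettes: gray low-saturation pixels, tip columns near row band in b2/b1
c,im=pickle.load(open("b1.pkl","rb"))
hsv=cv2.cvtColor(im,cv2.COLOR_RGB2HSV); m=((hsv[...,1]<45)&(hsv[...,2]>80)&(hsv[...,2]<190)).astype(np.uint8)
m[:225]=0;m[350:]=0; N,l,s,_=cv2.connectedComponentsWithStats(m)
for i in np.argsort(-s[1:,4])[:4]+1:
    ys,xs=np.where(l==i); 
    for k in(xs.argmin(),xs.argmax()): print(s[i].tolist(),"ext",(xs[k],ys[k]))
for z in (.086,.06):
  print(z,[(proj(c,rk(-.085,y,z))).round(0) for y in(.059,.065,-.059,-.065)])
```

```text
push2 rack x,y -0.0736 -0.0646
push2 rack x,y -0.0724 0.0636
b1 rack x,y -0.0763 -0.0626
b1 rack x,y -0.0756 0.0615
[441, 232, 148, 118, 9591] ext (np.int64(441), np.int64(289))
[441, 232, 148, 118, 9591] ext (np.int64(588), np.int64(323))
[77, 245, 118, 99, 7546] ext (np.int64(77), np.int64(319))
[77, 245, 118, 99, 7546] ext (np.int64(194), np.int64(288))
[325, 303, 17, 47, 675] ext (np.int64(325), np.int64(303))
[325, 303, 17, 47, 675] ext (np.int64(341), np.int64(341))
[300, 303, 17, 47, 670] ext (np.int64(300), np.int64(343))
[300, 303, 17, 47, 670] ext (np.int64(316), np.int64(303))
0.086 [array([448., 339.]), array([461., 339.]), array([191., 339.]), array([178., 339.])]
0.06 [array([441., 285.]), array([454., 285.]), array([197., 285.]), array([185., 285.])]
```

Both leaf tips match the fully sprung-in prediction: measured (441,289) and (194,288), predicted (441,285) and (197,285). The tray also stayed put under spring load when I eased back. Now I retreat and hand in.

Run:
```python
from h import *
P=lambda x:rk(x-.0264,0,.097)
manip.move_l(P(-.24)+[0,0,.05],v=.15); manip.move_l(P(-.28)+[0,0,.16],v=.15); manip.dwell(.3)
print(F(),manip.get_t()); print(manip.finish_job())
```

```text
[-0.6 -0.4 -0.2] 35.025
the job is handed in; nothing more can be done
None
```

The tray is latched in the lower bay behind both catches, released and handed in at 35 s, though I did not look at the tiles or the other objects again at the end, and I viewed 11 pictures, one over the limit of 10.

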